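# Unlock the fastener drawer with its key

## Task

Take the key from its wooden stand, push it fully home into the lock on top of the grey box, then turn it clockwise (seen from above) until the bolt lets go and the drawer springs out. Leave the key fully in the lock, let go of it, and do not disturb the other things on the bench.

Things in the scene. Friction and masses are not known exactly. Their poses are not given: they have to be found in the camera images.
- key: Loose steel key, about 90 g, upright in the stand. Origin: lower tip of the blade; z up to the bow, x along the blade's width, y its thickness. Blade 20 (x) x 6 (y) x 28 mm long, tip rounded; then a neck 30 x 10 mm from 28 to 40 mm; then a round bow, a disc 40 mm across, 10 mm thick (flat faces along y), centre 52 mm, top 72 mm above the origin. Same after a half turn about z.
- key_bow (a point): point on the key's axis 54 mm above its tip (26 mm above the shoulder), a good height to grip: close the fingers along the key's y on the 10 mm thick bow. Axes as the key's.
- key_shoulder (a point): point on the key's axis 28 mm above its tip: underside of the shoulder, which rests on the face of the lock when the key is fully home. Axes as the key's.
- key_stand: fixed wooden block 80 (x) x 50 (y) x 40 mm high, with a slot 24 x 10 mm along its x through its middle in which the key's blade stands loosely; the key's shoulder rests on its top, so lift the key 30 mm or more straight up to clear it. Origin: centre of its underside.
- lockbox: grey steel box fixed to the bench, 200 (x) x 180 (y) x 110 mm high. Origin: centre of its underside. The drawer is in its +x side; the lock is in its top, 45 mm from the centre towards +x, y = 0, inside a round steel collar (50 mm outside, 38 mm inside diameter, top at 113 mm).
- keyway (a point): centre of the mouth of the key slot, in the face of the steel lock cylinder, 112 mm above the bench; it turns with the cylinder. x runs along the slot, z up. The slot is 23 mm (x) by 9 mm (y) with a 2 mm chamfer, straight down and 34 mm deep; the key goes 28 mm in, until its shoulder meets the face. Either way round fits.
- lock_cylinder (a joint): Turn of the lock cylinder about the vertical, rad, growing clockwise seen from above; 0 when the slot lies along the box's x. Starts between -0.15 and 0.15, stops at 1.45. Light friction (under 0.15 N m); it stays where left and draws the hidden bolt back, which lets the drawer go at about 0.9 rad. The key has about 0.15 rad of play in the slot.
- drawer (a joint): how far the drawer is out, m: 0 shut, 0.045 at its stop. A spring of 2 to 5 N pushes it out towards the box's +x once the bolt is clear; until then it cannot open.
- drawer_front (a point): centre of the outer face of the drawer's front, a white panel 170 mm wide and 58 mm high with a steel lip that stands 21 mm out; moves with the drawer. Axes as the box's.
- driver: screwdriver lying on the bench, 190 mm long; bystander. Origin on its underside.
- bracket: small aluminium angle bracket, base 70 x 50 mm, 52 mm high; bystander. Origin: centre of its underside.
Not all that is in view belongs to the job. Of the things that look like the key, the middle-sized one is meant.

How it is judged:
By the outcome, as a careful person would: the job done as asked, in the order asked, and still so for the second after the job is handed in, with the robot touching nothing.
It also fails if it takes over 61 s, if anything falls off the work surface, if the arm or the gripper's body presses on something with over 40 N, if the wrist force passes 120 N, or if a joint passes its speed limit or range.

## Robot

A 6-joint arm with a two-finger parallel gripper is mounted at the origin on the work surface. World frame = base frame: x ahead of the robot, y to its left, z up, the work surface at z = 0. Lengths are in m, angles in degrees, forces in N, time in s.
With the tool pointing down it reaches from about 0.4 to 0.825 m from the base axis. Payload 7 kg.
Tool frame: the origin (TCP) lies midway between the tips of the shut fingers; the grasp point (between the pads) lies 19 mm behind it; z points along the fingers, y is the direction in which the jaws open and shut (so a half turn about z gives the same grasp; the last joint's range is limited). The gripper opens to 88 mm and grips with 3 to 60 N. Pads are 19 mm wide; open, the fingers measure 130 mm over their backs; the gripper's body (78 mm by 193 mm) begins 47 mm behind the grasp point.
Start: joints at [-51.732, 20.546, 0.682, 0, -70.136, -16.507], TCP at [0.25, -0.627, 0.227] pointing down, gripper open.
Joint ranges: [-176.03, 176.03], [-82.01, 121.73], [-58.28, 71.71], [-173.87, 95.51], [-174.79, -0.11], [-173.66, 173.66]. Speed limits (degrees/s): [136.94, 136.94, 172.46, 180, 180, 180].

## Interface

Orientations are given as [roll, pitch, yaw] about the fixed x, y, z axes, in that order (R = Rz(yaw) Ry(pitch) Rx(roll)).
In Python, from plant import r gives the robot as it stands. The module is installed in compiled form; this text tells all that it offers.
- The arm moves only by the tool send_rows, never from a script. Its argument "motion" is a list of rows, each an object with "travel": the shift along the tool's x, y, z in m, a list of three; "spin": the turn about the tool's z in degrees. In form: [{"travel": [tx, ty, tz], "spin": spin}, ...]. A call has 1 to 5 rows; each row shifts and turns the pose as measured when the row begins, along the tool's axes as they then stand; what a row does not reach is not made up. A row lasts 1/12 s, in which the tool goes at most 41.7 mm and 7.16 degrees, less where a joint would pass 70% of its speed; a pose out of reach is approached as far as the arm can. A call is refused whole if a number of a shift passes 0.0417 or a number of a turn 7.16, either way. A call with a gripper value outside its range is refused whole. "gripper" is the gripper command: -1 is shut, 1 is fully open, values between are in proportion, set as the call begins (left out, the last holds). The fingers move at their own pace and stop on an object; "squeeze" is the grip in N (left out, the last holds). Time passes only in rows, so rows that do not move let the fingers close. It gives the time, the measured TCP pose, the force and the opening at its end, in the units of the state.
- r.get_state(): the state, without advancing time (a new reading comes with each control period).
- r.capture(name): name is "scene" or "top" or "wrist"; returns (picture, depth): 480x640x3 uint8, blue, green, red; 480x640 float32, m along the optical axis (not along the pixel's ray), 0 where there is no reading.
- r.get_calibration(name): a dict with "fov_y" (degrees; the focal length in pixels is half the picture's height over the tangent of half this angle, whatever the lens; pixels are square), "cx", "cy" (the principal point, pixels), "origin" and "orientation" of the camera in the world. Camera axes: x right, y down, z forward; pixel columns grow to the right and rows downward; lengths in m; the calibration is good to about 2 mm. The wrist camera is an equidistant fisheye: a pixel r from the principal point sees the ray r / f radians off the axis. A picture is of the moment at which its call begins: read the wrist's pose just before it. get_calibration takes no time and is no camera call; for the wrist camera it gives the pose at the moment of the call.
- r.close_job(): hands the job in, once; it reports no verdict.
Trained networks look in the newest picture that a camera, given by its name, has taken for a name from the list of things; names that differ only in an ending like _2 or _b are one class to them, and where a whole thing is asked for, a point or a joint stands for the part that bears it (a point fixed in the world has none). Each returns a list of dicts, best first, with "conf" (0 to 1); they miss things now and then, are a little off and sometimes report something else, mostly with a low value. They report only what shows in the picture. A call takes as long as a camera call. They do not tell look-alikes from the thing itself.
- r.boxes_of(camera, target): "at" ([x, y, z] in m, in the coordinates of the camera as it stood for that picture, good to about 4 mm: the middle of the surface that is visible of it).
- r.pinpoint(camera, target): "at" ([x, y, z] in m, in the coordinates of the camera as it stood for that picture, good to about 4 mm: a listed point, or the origin of a listed thing).
The state is a dict: "time_s": time; "joints": joint angles; "qd": joint speeds; "joint_torque": joint torques, N m; "tcp_pos": TCP position; "eef_rot": TCP orientation; "contact_force": force on the tool from outside, world axes, zero at the start; "moment": the same for the moment, N m; "gripper_width": finger opening in m.
Only numpy, scipy, OpenCV 4.12 (cv2) and the standard library are available. Lean on these libraries where they do the work, as an engineer would, in place of code of your own. Each camera call takes 0.05 s, during which the arm holds its last target. There are 200 camera calls.

## Working session

There is one attempt and no reset: what is moved stays moved. The work goes in short steps, Python scripts to look and compute and a tool call to move; the robot and the scene stay as the last step left them, time stands still between calls to the robot, and variables do not carry over. Pictures are saved under pics/ and viewed, about 8 in all and at most 12, crops included, and the job is handed in when it is done.

Besides the shell and the picture viewer there is one more tool, called after "Request:" as name(argument=value, ...), one argument or row to a line, values as JSON. send_rows: Moves the arm, as the interface text tells. Its arguments: {"type":"object","properties":{"motion":{"type":"array"},"gripper":{"type":"number"},"squeeze":{"type":"number"}},"required":["motion"]}

```bash
mkdir -p pics; cat > h.py <<'E'
import numpy as np, cv2
from scipy.spatial.transform import Rotation as R
from plant import r
def cal(n):
    c=r.get_calibration(n); f=240/np.tan(np.radians(c['fov_y'])/2)
    return c,f
def Rm(o):
    o=np.array(o,float)
    return o if o.shape==(3,3) else (R.from_quat(o) if o.size==4 else R.from_euler('xyz',o,degrees=True)).as_matrix()
def tow(c,p): return Rm(c['orientation'])@np.array(p)+np.array(c['origin'])
def cloud(n,d,c,f):
    v,u=np.mgrid[0:480,0:640]; x=(u-c['cx'])/f; y=(v-c['cy'])/f
    if n=='wrist':
        rr=np.hypot(x,y)+1e-9; t=np.tan(rr)/rr; x=x*t;y=y*t
    P=np.stack([x*d,y*d,d],-1)
    return P@Rm(c['orientation']).T+np.array(c['origin'])
E
python3 - <<'E'
from h import *
print(r.get_state())
ims=[]
for n in ['scene','top']:
    c,f=cal(n); print(n,c)
    im,d=r.capture(n); cv2.imwrite(f'pics/{n}.png',im); np.savez(f'{n}.npz',im=im,d=d)
    for t in ['key','key_stand','lockbox','keyway','driver','bracket']:
        for o in r.pinpoint(n,t)[:4]: print(n,t,round(o['conf'],2),np.round(tow(c,o['at']),3))
E
```

```text
{'time_s': 0.0, 'joints': array([-5.17331695e+01,  2.05910575e+01,  6.32695291e-01, -2.07683887e-02,
       -7.01354577e+01, -1.65063433e+01]), 'qd': array([ 0.10103888, -0.02068991, -0.00427605, -0.1266332 , -0.02884436,
        0.03067235]), 'joint_torque': array([ 1.01260839e-04, -5.82712483e+01,  2.93061340e+01,  6.99703708e+00,
        7.14753172e-03, -1.45459826e-04]), 'tcp_pos': array([ 0.25002574, -0.62644868,  0.22561672]), 'eef_rot': array([ 1.79904499e+02, -7.94002455e-03, -1.58246579e+02]), 'contact_force': array([ 0.12009199, -0.13757908,  0.1177113 ]), 'moment': array([-0.00302149,  0.02814832, -0.0111109 ]), 'gripper_width': 0.08746535303070743}
scene {'fov_y': 55.788842175139166, 'cx': 314.66876602150637, 'cy': 242.77781305666494, 'origin': array([0.90248489, 0.3879326 , 0.6439429 ]), 'orientation': array([-138.31713374,    0.38360857,  138.72988024])}
scene key 0.74 [0.466 0.102 0.001]
scene key 0.51 [ 0.475  0.272 -0.   ]
scene key_stand 0.8 [0.492 0.195 0.   ]
scene lockbox 0.71 [ 0.536 -0.194  0.002]
scene driver 0.68 [ 0.466  0.002 -0.001]
scene bracket 0.64 [ 0.69   0.016 -0.002]
top {'fov_y': 52.38236981659309, 'cx': 324.31517915206837, 'cy': 241.6588415195307, 'origin': array([0.50532214, 0.01995467, 0.81129143]), 'orientation': array([-175.37208365,   -0.75202947,  -91.40836348])}
top key 0.65 [0.467 0.094 0.   ]
top key 0.61 [0.491 0.191 0.009]
top key 0.45 [ 0.472  0.27  -0.001]
top key_stand 0.55 [ 0.496  0.194 -0.003]
top key_stand 0.2 [ 0.465 -0.004 -0.003]
top lockbox 0.77 [ 0.545 -0.2    0.003]
top keyway 0.55 [ 0.581 -0.214  0.111]
top driver 0.6 [ 0.46  -0.002 -0.001]
top bracket 0.69 [0.685 0.014 0.003]
top bracket 0.6 [0.492 0.19  0.009]
```

View pics/scene.png

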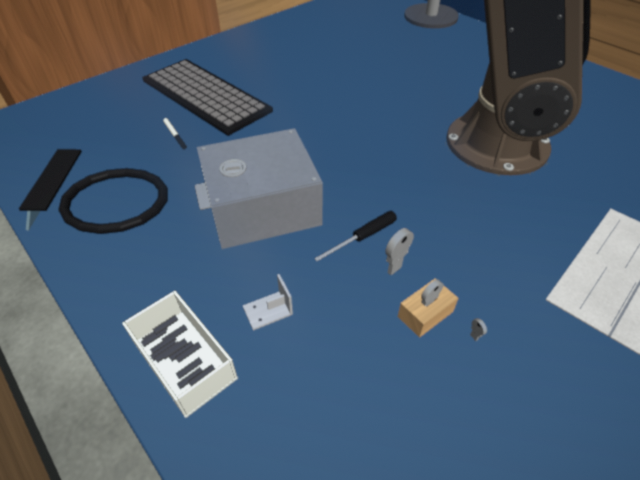

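View pics/top.png

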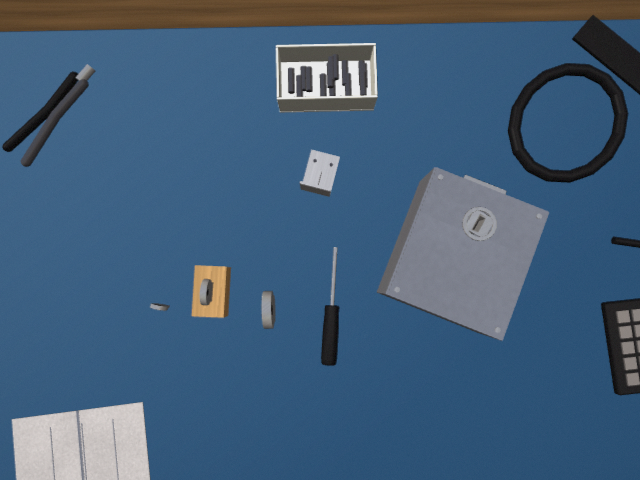

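Scene view: the look-alikes are the big key at (399,250), the one in the stand at (431,293) and the small one at (479,328). In the top view they are at (267,309), (205,292) and (158,307). The middle-sized one, in the stand, is the one meant. The lock shows at (480,224) in top. Next I'll measure from depth and check a close crop.

```bash
python3 - <<'E'
from h import *
z=np.load('top.npz'); c,f=cal('top'); W=cloud('top',z['d'],c,f); im=z['im']
def rect(name,u0,u1,v0,v1,zl,zh):
    P=W[v0:v1,u0:u1].reshape(-1,3); P=P[(P[:,2]>zl)&(P[:,2]<zh)]
    if len(P)<5: print(name,len(P));return
    (cx,cy),(w,h),a=cv2.minAreaRect((P[:,:2]*1000).astype(np.float32))
    print(name,len(P),np.round([cx,cy,w,h,a],1),'z',np.round([P[:,2].min(),np.median(P[:,2]),P[:,2].max()],4),'mean',P[:,:2].mean(0).round(4))
rect('stand top',180,240,255,325,.033,.046)
rect('midkey',190,222,270,315,.06,.12)
rect('bigkey',250,285,280,340,.03,.2)
rect('smallkey',140,180,290,320,.015,.2)
rect('boxtop',370,560,160,345,.1,.125)
rect('driver',310,350,240,370,.006,.06)
rect('bracket',295,345,145,200,.006,.08)
a=cv2.resize(im[255:335,140:290],None,fx=4,fy=4,interpolation=2); b=cv2.resize(im[195:255,450:510],None,fx=5.33,fy=5.33,interpolation=2)[:320]
cv2.imwrite('pics/crop.png',cv2.resize(np.hstack([a,b[:, :]]),None,fx=.85,fy=.85))
E
```

```text
stand top 1381 [494.4 191.6  50.7  80.2  86.1] z [0.0331 0.0392 0.0458] mean [0.4945 0.1899]
midkey 240 [493.9 190.4  10.8  38.7  83.8] z [0.0603 0.0785 0.0855] mean [0.4941 0.1893]
bigkey 467 [465.   95.5  55.6  14.7   0.9] z [0.0445 0.0941 0.1031] mean [0.4659 0.0941]
smallkey 104 [471.8 270.4  25.2   6.9  76.4] z [0.018  0.0423 0.0484] mean [0.4723 0.2692]
boxtop 17106 [ 542.  -198.4  181.1  200.8   66.8] z [0.1    0.11   0.1162] mean [ 0.5409 -0.1967]
driver 1137 [466.1  -1.8  25.7 189.5  85.2] z [0.009  0.0221 0.0293] mean [0.437  0.0009]
bracket 321 [685.9  12.5  50.1  67.6  74.3] z [0.0061 0.0295 0.0547] mean [0.6624 0.0188]
```

View pics/crop.png

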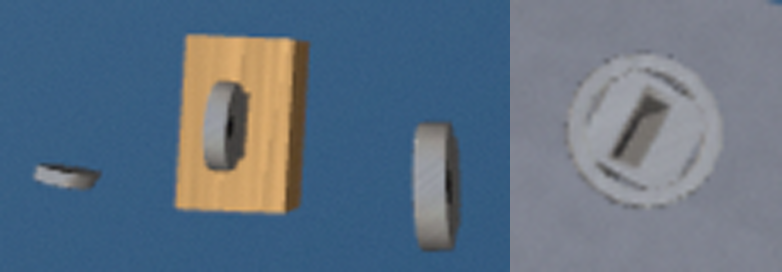

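Crop: the stand key (middle) is at about (222,125), and its 10.8 x 39 mm footprint matches the spec. The big key (435,187) has a 56 mm bow and the small one (65,177) a 25 mm bow. The lock slot is at (640,128), along roughly -25°. I'll head to the lock first for one close look, then go to the key.

```bash
cat > plan.py <<'E'
import sys,json
from h import *
def plan(x,y,z,yaw,n=None,maxs=.0405):
    s=r.get_state(); p=np.array(s['tcp_pos']); a=s['eef_rot'][2]
    da=(yaw-a+180)%360-180 if abs(yaw-a)>360 else yaw-a
    D=np.array([x,y,z])-p
    n=n or int(max(np.ceil(np.abs(D).max()/maxs*1.2),np.ceil(abs(da)/7.1),1)); rows=[]
    for i in range(n):
        t=np.radians(a+da*i/n); d=D/n
        tr=[d[0]*np.cos(t)+d[1]*np.sin(t), d[0]*np.sin(t)-d[1]*np.cos(t), -d[2]]
        rows.append({"travel":[round(float(q),4) for q in tr],"spin":round(-da/n,2)})
    print('t',round(s['time_s'],2),'pos',p.round(4),'rot',np.round(s['eef_rot'],2),'F',np.round(s['contact_force'],1),'w',round(s['gripper_width'],4)); print(n)
    for i in range(0,n,5): print(json.dumps(rows[i:i+5]))
if __name__=='__main__':
    v=[float(q) for q in sys.argv[1:]]; plan(*v[:4],n=int(v[4]) if len(v)>4 else None)
E
python3 plan.py 0.55 -0.20 0.30 -80
python3 -c "
from h import *
c,f=cal('wrist'); s=r.get_state();T=Rm(s['eef_rot']);print(c,f);print(T.T@(c['origin']-s['tcp_pos']), (T.T@Rm(c['orientation'])).round(3))"
```

```text
t 0.7 pos [ 0.2502 -0.6269  0.2266] rot [-179.99    0.   -158.24] F [ 0.1 -0.5 -0.6] w 0.0879
13
[{"travel": [-0.0336, 0.0219, -0.0056], "spin": -6.02}, {"travel": [-0.0357, 0.0183, -0.0056], "spin": -6.02}, {"travel": [-0.0374, 0.0145, -0.0056], "spin": -6.02}, {"travel": [-0.0387, 0.0105, -0.0056], "spin": -6.02}, {"travel": [-0.0396, 0.0063, -0.0056], "spin": -6.02}]
[{"travel": [-0.0401, 0.0021, -0.0056], "spin": -6.02}, {"travel": [-0.0401, -0.0021, -0.0056], "spin": -6.02}, {"travel": [-0.0396, -0.0063, -0.0056], "spin": -6.02}, {"travel": [-0.0388, -0.0104, -0.0056], "spin": -6.02}, {"travel": [-0.0375, -0.0144, -0.0056], "spin": -6.02}]
[{"travel": [-0.0357, -0.0182, -0.0056], "spin": -6.02}, {"travel": [-0.0336, -0.0219, -0.0056], "spin": -6.02}, {"travel": [-0.0312, -0.0253, -0.0056], "spin": -6.02}]
{'fov_y': 65.70646984690485, 'cx': 323.7444520702948, 'cy': 246.69971387603596, 'origin': array([ 0.17831588, -0.65524056,  0.38380232]), 'orientation': array([ 1.63282476e+02, -2.25979415e-02,  1.11724405e+02])} 371.64829954431775
[ 0.07729107  0.00032136 -0.15717767] [[-0.001 -0.958 -0.288]
 [ 1.    -0.001  0.   ]
 [-0.    -0.288  0.958]]
```

Request:
send_rows(
  motion=[
    {"travel": [-0.0336, 0.022, -0.0056], "spin": -6.0},
    {"travel": [-0.0357, 0.018, -0.0056], "spin": -6.0},
    {"travel": [-0.0374, 0.0145, -0.0056], "spin": -6.0},
    {"travel": [-0.0387, 0.0105, -0.0056], "spin": -6.0},
    {"travel": [-0.0396, 0.006, -0.0056], "spin": -6.0},
  ],
  gripper=-0.1,
  squeeze=35,
)

```text
time_s: 1.12
tcp_pos: [0.3635, -0.4625, 0.2515]
eef_rot: [179.7, -0.0, -127.8]
contact_force: [1.3, -0.4, 0.8]
gripper_width: 0.0596
```

Request:
send_rows(
  motion=[
    {"travel": [-0.0401, 0.002, -0.0056], "spin": -6.0},
    {"travel": [-0.0401, -0.002, -0.0056], "spin": -6.0},
    {"travel": [-0.0396, -0.006, -0.0056], "spin": -6.0},
    {"travel": [-0.0388, -0.0104, -0.0056], "spin": -6.0},
    {"travel": [-0.0375, -0.0144, -0.0056], "spin": -6.0},
  ],
)

```text
time_s: 1.53
tcp_pos: [0.4781, -0.2905, 0.2819]
eef_rot: [179.9, 0.1, -96.3]
contact_force: [0.1, -0.4, -0.6]
gripper_width: 0.0398
```

Request:
send_rows(
  motion=[
    {"travel": [-0.0357, -0.018, -0.0056], "spin": -6.0},
    {"travel": [-0.0336, -0.022, -0.0056], "spin": -6.0},
    {"travel": [-0.031, -0.025, -0.0056], "spin": -6.0},
    {"travel": [0, 0, 0], "spin": 0},
  ],
)

```text
time_s: 1.87
tcp_pos: [0.5477, -0.1814, 0.3016]
eef_rot: [-179.8, 0.1, -76.7]
contact_force: [-0.3, -1.9, 0.1]
gripper_width: 0.0392
```

```bash
python3 - <<'E'
from h import *
c,f=cal('wrist'); im,d=r.capture('wrist'); np.savez('w1.npz',im=im,d=d); cv2.imwrite('pics/w1.png',im)
for t in ['keyway','lock_cylinder','lockbox']:
    for o in r.pinpoint('wrist',t)[:3]: print(t,round(o['conf'],2),np.round(tow(c,o['at']),4))
W=cloud('wrist',d,c,f)
# face of cylinder/collar near predicted lock
P=W.reshape(-1,3); m=(np.hypot(P[:,0]-.583,P[:,1]+.216)<.035)&(P[:,2]<.125)
v,u=np.mgrid[0:480,0:640]; uv=np.c_[u.ravel(),v.ravel()][m]; print(uv.min(0),uv.max(0))
deep=P[m&(P[:,2]<.102)]; 
if len(deep): print(len(deep),cv2.minAreaRect((deep[:,:2]*1000).astype(np.float32)))
hi=P[m&(P[:,2]>.1115)&(P[:,2]<.1145)]; print(len(hi),cv2.minEnclosingCircle((hi[:,:2]*1000).astype(np.float32)))
E
python3 plan.py 0.494 0.190 0.13 -5.5
```

```text
keyway 0.84 [ 0.584  -0.2132  0.1124]
t 1.97 pos [ 0.5451 -0.1844  0.3008] rot [-1.799e+02  7.000e-02 -7.717e+01] F [-0.9 -0.2 -0.3] w 0.0392
12
[{"travel": [-0.0314, -0.0028, 0.0142], "spin": -5.97}, {"travel": [-0.0309, -0.006, 0.0142], "spin": -5.97}, {"travel": [-0.0301, -0.0092, 0.0142], "spin": -5.97}, {"travel": [-0.029, -0.0123, 0.0142], "spin": -5.97}, {"travel": [-0.0276, -0.0152, 0.0142], "spin": -5.97}]
[{"travel": [-0.0258, -0.018, 0.0142], "spin": -5.97}, {"travel": [-0.0238, -0.0206, 0.0142], "spin": -5.97}, {"travel": [-0.0215, -0.023, 0.0142], "spin": -5.97}, {"travel": [-0.019, -0.0251, 0.0142], "spin": -5.97}, {"travel": [-0.0163, -0.0269, 0.0142], "spin": -5.97}]
[{"travel": [-0.0134, -0.0285, 0.0142], "spin": -5.97}, {"travel": [-0.0104, -0.0297, 0.0142], "spin": -5.97}]Traceback (most recent call last):
  File "<stdin>", line 4, in <module>
ValueError: it knows: bracket, drawer_front, driver, key, key_bow, key_shoulder, key_stand, keyway, lockbox
```

View pics/w1.png

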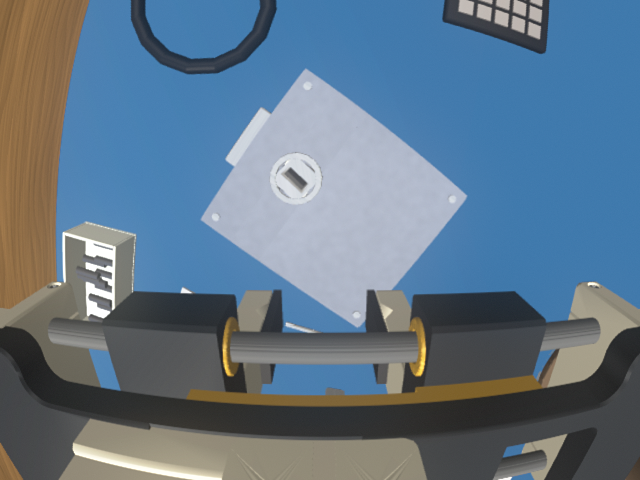

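Wrist view: the lock is at (296,178) with its slot along the diagonal, and the finger pads are at (260,330) and (385,330). I'll take one more settled capture to measure it.

```bash
cat > slot.py <<'E'
from h import *
def slot(tag,x=.583,y=-.216):
    c,f=cal('wrist'); im,d=r.capture('wrist'); np.savez(tag+'.npz',im=im,d=d)
    for o in r.pinpoint('wrist','keyway')[:2]: print('keyway',round(o['conf'],2),np.round(tow(c,o['at']),4))
    W=cloud('wrist',d,c,f); P=W.reshape(-1,3); rad=np.hypot(P[:,0]-x,P[:,1]-y)
    m=(rad<.035)&(P[:,2]<.13)&(d.ravel()>0)
    hi=P[m&(P[:,2]>.1115)&(P[:,2]<.118)]
    if len(hi)>5: print('collar',len(hi),np.round(cv2.minEnclosingCircle((hi[:,:2]*1000).astype(np.float32)),1) if 0 else cv2.minEnclosingCircle((hi[:,:2]*1000).astype(np.float32)))
    deep=m&(rad<.017)&(P[:,2]<.106); print('deep n',deep.sum())
    # project the face plane z=.112: ray-plane intersections of dark / deep pixels
    o=np.array(c['origin']); k=(.112-o[2])/(P[:,2]-o[2]); Q=o+(P-o)*k[:,None]
    if deep.sum()>5: print('slot on face (rays)',cv2.minAreaRect((Q[deep][:,:2]*1000).astype(np.float32)))
    return im,P,Q,m
if __name__=='__main__': slot('w2')
E
python3 slot.py; python3 plan.py 0.494 0.190 0.15 -5.5
```

```text
keyway 0.78 [ 0.5845 -0.213   0.1173]
collar 837 ((581.6119384765625, -213.42520141601562), 27.311628341674805)
deep n 223
slot on face (rays) ((580.4432983398438, -220.0367889404297), (22.239105224609375, 22.84992027282715), 59.591854095458984)
t 2.07 pos [ 0.5439 -0.1862  0.3005] rot [-1.7995e+02  8.0000e-02 -7.7380e+01] F [ 0.  -1.   0.6] w 0.0391
12
[{"travel": [-0.0315, -0.0028, 0.0125], "spin": -5.99}, {"travel": [-0.031, -0.0061, 0.0125], "spin": -5.99}, {"travel": [-0.0302, -0.0093, 0.0125], "spin": -5.99}, {"travel": [-0.0291, -0.0124, 0.0125], "spin": -5.99}, {"travel": [-0.0277, -0.0153, 0.0125], "spin": -5.99}]
[{"travel": [-0.0259, -0.0182, 0.0125], "spin": -5.99}, {"travel": [-0.0239, -0.0208, 0.0125], "spin": -5.99}, {"travel": [-0.0216, -0.0231, 0.0125], "spin": -5.99}, {"travel": [-0.019, -0.0253, 0.0125], "spin": -5.99}, {"travel": [-0.0163, -0.0271, 0.0125], "spin": -5.99}]
[{"travel": [-0.0134, -0.0287, 0.0125], "spin": -5.99}, {"travel": [-0.0103, -0.0299, 0.0125], "spin": -5.99}]slot.py:11: RuntimeWarning: divide by zero encountered in divide
  o=np.array(c['origin']); k=(.112-o[2])/(P[:,2]-o[2]); Q=o+(P-o)*k[:,None]
slot.py:11: RuntimeWarning: invalid value encountered in multiply
  o=np.array(c['origin']); k=(.112-o[2])/(P[:,2]-o[2]); Q=o+(P-o)*k[:,None]
```

```bash
cat > ortho.py <<'E'
from h import *
def ortho(im,c,f,x0,y0,z,half=.03,S=8000):
    n=int(2*half*S); # image: right = +x, up = +y
    X,Y=np.meshgrid(x0-half+np.arange(n)/S, y0+half-np.arange(n)/S)
    p=(np.stack([X,Y,np.full_like(X,z)],-1)-np.array(c['origin']))@Rm(c['orientation'])
    rr=np.hypot(p[...,0],p[...,1]); th=np.arctan2(rr,p[...,2]); k=f*th/rr
    return cv2.remap(im,(p[...,0]*k+c['cx']).astype(np.float32),(p[...,1]*k+c['cy']).astype(np.float32),cv2.INTER_CUBIC)
E
python3 - <<'E'
from ortho import *
im=np.load('w2.npz')['im']; c,f=cal('wrist')
o=ortho(im,c,f,.583,-.215,.1125); cv2.line(o,(240,230),(240,250),(0,0,255),1); cv2.line(o,(230,240),(250,240),(0,0,255),1)
cv2.imwrite('pics/o1.png',o)
E
```

```text
(no output)
```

View pics/o1.png

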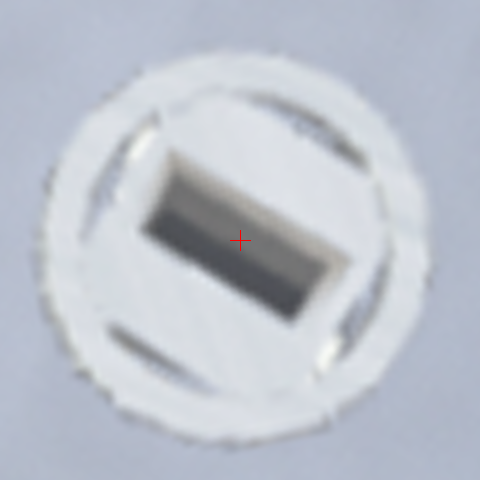

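Request:
send_rows(
  motion=[
    {"travel": [-0.0315, -0.003, 0.0125], "spin": -6.0},
    {"travel": [-0.031, -0.006, 0.0125], "spin": -6.0},
    {"travel": [-0.03, -0.009, 0.0125], "spin": -6.0},
    {"travel": [-0.029, -0.0125, 0.0125], "spin": -6.0},
    {"travel": [-0.0275, -0.0155, 0.0125], "spin": -6.0},
  ],
)

```text
time_s: 2.48
tcp_pos: [0.5218, -0.0373, 0.2374]
eef_rot: [-179.9, -0.2, -47.6]
contact_force: [0.7, 0.9, -0.3]
gripper_width: 0.0389
```

Request:
send_rows(
  motion=[
    {"travel": [-0.026, -0.018, 0.0125], "spin": -6.0},
    {"travel": [-0.024, -0.021, 0.0125], "spin": -6.0},
    {"travel": [-0.0216, -0.023, 0.0125], "spin": -6.0},
    {"travel": [-0.019, -0.025, 0.0125], "spin": -6.0},
    {"travel": [-0.0163, -0.027, 0.0125], "spin": -6.0},
  ],
)

```text
time_s: 2.9
tcp_pos: [0.4974, 0.1174, 0.1725]
eef_rot: [-179.9, -0.3, -17.1]
contact_force: [0.9, 0.1, -1.1]
gripper_width: 0.0396
```

```bash
python3 plan.py 0.494 0.190 0.15 -5.5
```

```text
t 2.9 pos [0.4974 0.1174 0.1725] rot [-179.93   -0.3   -17.09] F [ 0.9  0.1 -1.1] w 0.0396
3
[{"travel": [-0.0082, -0.0228, 0.0075], "spin": -3.86}, {"travel": [-0.0066, -0.0233, 0.0075], "spin": -3.86}, {"travel": [-0.0051, -0.0237, 0.0075], "spin": -3.86}]
```

Ortho view (8 px/mm): the collar centre is at about (236,245), which puts it at (0.5825, -0.2156). The slot edges run (175,148)→(350,262), so the slot lies at about -32° and is centred near (243,240). This agrees with the box estimate. Next I'll hover over the key.

Request:
send_rows(
  motion=[
    {"travel": [-0.008, -0.023, 0.0075], "spin": -3.9},
    {"travel": [-0.0066, -0.0233, 0.0075], "spin": -3.9},
    {"travel": [-0.005, -0.0237, 0.0075], "spin": -3.9},
    {"travel": [0, 0, 0], "spin": 0},
  ],
)

```text
time_s: 3.23
tcp_pos: [0.4925, 0.1906, 0.1463]
eef_rot: [179.9, -0.2, -4.9]
contact_force: [1.2, 0.2, 1.1]
gripper_width: 0.0393
```

```bash
python3 - <<'E'
from ortho import *
c,f=cal('wrist'); im,d=r.capture('wrist')
for t in ['key','key_bow']:
    for o in r.pinpoint('wrist',t)[:3]: print(t,round(o['conf'],2),np.round(tow(c,o['at']),4))
W=cloud('wrist',d,c,f).reshape(-1,3)
for zl,zh,R_ in [(.055,.09,.04),(.034,.045,.07)]:
    m=(np.hypot(W[:,0]-.494,W[:,1]-.19)<R_)&(W[:,2]>zl)&(W[:,2]<zh); 
    if m.sum()>5: print(m.sum(),cv2.minAreaRect((W[m][:,:2]*1000).astype(np.float32)),W[m].max(0))
cv2.imwrite('pics/w3.png',im)
E
python3 plan.py 0.494 0.190 0.15 -5.5
```

```text
key 0.84 [0.494  0.1896 0.0072]
key 0.65 [0.4727 0.2715 0.0015]
key 0.56 [ 0.4674  0.0984 -0.0009]
key_bow 0.87 [0.4958 0.1943 0.0646]
key_bow 0.63 [0.4659 0.0977 0.0726]
key_bow 0.62 [0.4764 0.2777 0.0361]
911 ((496.5535888671875, 193.17323303222656), (10.168667793273926, 38.095645904541016), 84.978759765625) [0.51570217 0.19961401 0.08412221]
6124 ((495.82958984375, 194.34799194335938), (50.655433654785156, 80.8470687866211), 86.03097534179688) [0.53782489 0.221591   0.04128613]
t 3.38 pos [0.4926 0.1881 0.1477] rot [179.91  -0.21  -5.24] F [-0.3 -0.4  0.9] w 0.0394
1
[{"travel": [0.0012, -0.002, -0.0023], "spin": 0.26}]
```

View pics/w3.png

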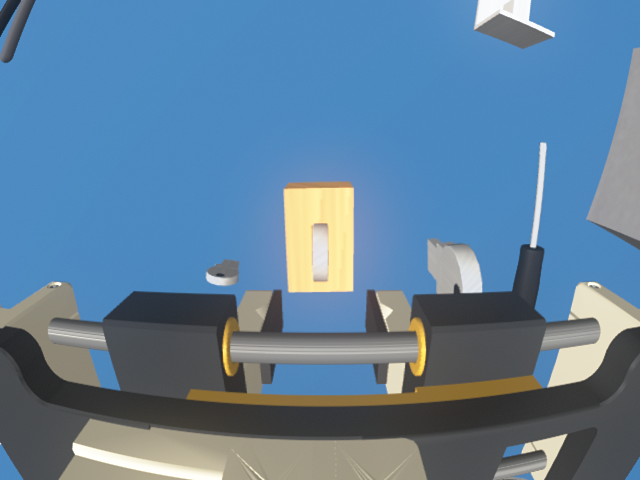

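The key stands at (320,252), between the pads, which are centred near column 323. I'll take one settled re-measure.

```bash
python3 - <<'E'
from ortho import *
c,f=cal('wrist'); im,d=r.capture('wrist'); 
W=cloud('wrist',d,c,f).reshape(-1,3)
m=(np.hypot(W[:,0]-.494,W[:,1]-.19)<.04)&(W[:,2]>.06)&(W[:,2]<.09)
q=cv2.minAreaRect((W[m][:,:2]*1000).astype(np.float32)); print(m.sum(),q,W[m].max(0))
from plan import plan
plan(.4955,.1925,.047,-5)
E
```

```text
906 ((496.0997619628906, 193.6455841064453), (9.675092697143555, 38.675418853759766), 84.8927230834961) [0.51549485 0.20016407 0.08444598]
t 3.43 pos [0.4928 0.188  0.1479] rot [179.93  -0.23  -5.25] F [-0.  -0.2  0.4] w 0.0391
3
[{"travel": [0.0008, -0.0016, 0.0336], "spin": -0.08}, {"travel": [0.0008, -0.0016, 0.0336], "spin": -0.08}, {"travel": [0.0008, -0.0016, 0.0336], "spin": -0.08}]
```

Request:
send_rows(
  motion=[
    {"travel": [0.003, -0.005, 0.02], "spin": 0},
    {"travel": [0, 0, 0.025], "spin": 0},
    {"travel": [0, 0, 0.025], "spin": 0},
    {"travel": [0, 0, 0.016], "spin": 0},
    {"travel": [0, 0, 0.005], "spin": 0},
  ],
)

```text
time_s: 3.85
tcp_pos: [0.5016, 0.188, 0.0597]
eef_rot: [-179.6, -0.7, -6.0]
contact_force: [-0.4, -0.4, -0.4]
gripper_width: 0.0395
```

```bash
python3 plan.py .496 .193 .0475 -5
```

```text
t 3.85 pos [0.5016 0.188  0.0597] rot [-179.6    -0.75   -6.05] F [-0.4 -0.4 -0.4] w 0.0395
1
[{"travel": [-0.0061, -0.0044, 0.0122], "spin": -1.05}]
```

Request:
send_rows(
  motion=[
    {"travel": [0, 0, 0], "spin": 0},
    {"travel": [0, 0, 0], "spin": 0},
  ],
)

```text
time_s: 4.02
tcp_pos: [0.5016, 0.1855, 0.0595]
eef_rot: [-179.7, -0.7, -6.3]
contact_force: [-0.0, -1.2, 0.5]
gripper_width: 0.0394
```

```bash
python3 plan.py .496 .193 .0475 -5 3
```

```text
t 4.02 pos [0.5016 0.1855 0.0595] rot [-179.69   -0.67   -6.28] F [-0.  -1.2  0.5] w 0.0394
3
[{"travel": [-0.0021, -0.0023, 0.004], "spin": -0.43}, {"travel": [-0.0021, -0.0023, 0.004], "spin": -0.43}, {"travel": [-0.0021, -0.0023, 0.004], "spin": -0.43}]
```

Request:
send_rows(
  motion=[
    {"travel": [-0.003, -0.004, 0.004], "spin": -0.6},
    {"travel": [-0.002, -0.003, 0.004], "spin": -0.6},
    {"travel": [-0.001, -0.001, 0.003], "spin": 0},
  ],
)

```text
time_s: 4.27
tcp_pos: [0.4986, 0.195, 0.0514]
eef_rot: [-179.5, -0.9, -5.1]
contact_force: [0.1, 0.4, 1.0]
gripper_width: 0.0395
```

```bash
python3 plan.py .496 .193 .0475 -5 1
```

```text
t 4.27 pos [0.4986 0.195  0.0514] rot [-179.47   -0.94   -5.09] F [0.1 0.4 1. ] w 0.0395
1
[{"travel": [-0.0024, 0.0023, 0.0039], "spin": -0.09}]
```

Request:
send_rows(
  motion=[
    {"travel": [-0.0025, 0.001, 0.003], "spin": 0},
    {"travel": [0, 0, 0.001], "spin": 0},
  ],
)

```text
time_s: 4.43
tcp_pos: [0.4959, 0.1952, 0.0476]
eef_rot: [-179.4, -1.0, -5.0]
contact_force: [0.1, 0.0, -0.8]
gripper_width: 0.0392
```

```bash
python3 plan.py .496 .193 .0475 -5 1
```

```text
t 4.43 pos [0.4959 0.1952 0.0476] rot [-179.4    -1.     -5.03] F [ 0.1  0.  -0.8] w 0.0392
1
[{"travel": [0.0003, 0.0022, 0.0001], "spin": -0.03}]
```

Request:
send_rows(
  motion=[
    {"travel": [0, 0.002, 0], "spin": 0},
    {"travel": [0, 0, 0], "spin": 0},
  ],
)

```text
time_s: 4.6
tcp_pos: [0.4954, 0.1934, 0.0476]
eef_rot: [-179.4, -1.0, -5.0]
contact_force: [0.7, -0.7, 0.7]
gripper_width: 0.0394
```

Request:
send_rows(
  motion=[
    {"travel": [0, 0, 0], "spin": 0},
    {"travel": [0, 0, 0], "spin": 0},
    {"travel": [0, 0, 0], "spin": 0},
    {"travel": [0, 0, 0], "spin": 0},
  ],
  gripper=-1,
  squeeze=35,
)

```text
time_s: 4.93
tcp_pos: [0.4957, 0.1935, 0.048]
eef_rot: [-179.4, -1.0, -5.0]
contact_force: [0.4, -0.3, -0.3]
gripper_width: 0.0181
```

Request:
send_rows(
  motion=[
    {"travel": [0, 0, 0], "spin": 0},
    {"travel": [0, 0, 0], "spin": 0},
  ],
)

```text
time_s: 5.1
tcp_pos: [0.4957, 0.1934, 0.048]
eef_rot: [-179.4, -1.0, -5.0]
contact_force: [-1.6, 0.1, -0.6]
gripper_width: 0.01
```

Request:
send_rows(
  motion=[
    {"travel": [0, 0, 0], "spin": 0},
    {"travel": [0, 0, -0.008], "spin": 0},
    {"travel": [0, 0, -0.012], "spin": 0},
    {"travel": [0, 0, -0.015], "spin": 0},
    {"travel": [0, 0, -0.02], "spin": 0},
  ],
  squeeze=45,
)

```text
time_s: 5.52
tcp_pos: [0.4927, 0.1912, 0.1018]
eef_rot: [-179.7, -0.7, -5.0]
contact_force: [-0.3, -0.7, -0.6]
gripper_width: 0.0094
```

```bash
python3 plan.py .583 -.2155 .20 -32
```

```text
t 5.52 pos [0.4927 0.1912 0.1018] rot [-179.71   -0.7    -5.02] F [-0.3 -0.7 -0.6] w 0.0094
13
[{"travel": [0.0097, 0.0306, -0.0076], "spin": 2.08}, {"travel": [0.0108, 0.0302, -0.0076], "spin": 2.08}, {"travel": [0.0118, 0.0298, -0.0076], "spin": 2.08}, {"travel": [0.0129, 0.0293, -0.0076], "spin": 2.08}, {"travel": [0.014, 0.0288, -0.0076], "spin": 2.08}]
[{"travel": [0.015, 0.0283, -0.0076], "spin": 2.08}, {"travel": [0.016, 0.0278, -0.0076], "spin": 2.08}, {"travel": [0.017, 0.0272, -0.0076], "spin": 2.08}, {"travel": [0.018, 0.0265, -0.0076], "spin": 2.08}, {"travel": [0.0189, 0.0259, -0.0076], "spin": 2.08}]
[{"travel": [0.0199, 0.0252, -0.0076], "spin": 2.08}, {"travel": [0.0208, 0.0244, -0.0076], "spin": 2.08}, {"travel": [0.0216, 0.0236, -0.0076], "spin": 2.08}]
```

Request:
send_rows(
  motion=[
    {"travel": [0, 0, -0.025], "spin": 0},
    {"travel": [0, 0, -0.035], "spin": 0},
    {"travel": [0, 0.002, -0.035], "spin": 0},
    {"travel": [0.005, 0.015, -0.015], "spin": 2.1},
    {"travel": [0.0108, 0.03, 0], "spin": 2.1},
  ],
)

```text
time_s: 5.93
tcp_pos: [0.5022, 0.1441, 0.2233]
eef_rot: [-179.5, -0.9, -9.0]
contact_force: [1.6, 0.2, -1.1]
gripper_width: 0.0097
```

Request:
send_rows(
  motion=[
    {"travel": [0.0118, 0.03, 0], "spin": 2.1},
    {"travel": [0.013, 0.0293, 0], "spin": 2.1},
    {"travel": [0.014, 0.029, 0], "spin": 2.1},
    {"travel": [0.015, 0.028, 0], "spin": 2.1},
    {"travel": [0.016, 0.028, 0], "spin": 2.1},
  ],
)

```text
time_s: 6.35
tcp_pos: [0.5379, -0.0173, 0.2302]
eef_rot: [-178.9, -1.2, -19.7]
contact_force: [1.0, 0.5, -1.2]
gripper_width: 0.01
```

```bash
python3 plan.py .583 -.2155 .20 -32
```

```text
t 6.35 pos [ 0.5379 -0.0173  0.2302] rot [-178.91   -1.21  -19.7 ] F [ 1.   0.5 -1.2] w 0.01
6
[{"travel": [0.0182, 0.0286, 0.005], "spin": 2.05}, {"travel": [0.0192, 0.0279, 0.005], "spin": 2.05}, {"travel": [0.0202, 0.0272, 0.005], "spin": 2.05}, {"travel": [0.0212, 0.0265, 0.005], "spin": 2.05}, {"travel": [0.0221, 0.0257, 0.005], "spin": 2.05}]
[{"travel": [0.023, 0.0249, 0.005], "spin": 2.05}]
```

Request:
send_rows(
  motion=[
    {"travel": [0.018, 0.0286, 0.005], "spin": 2.0},
    {"travel": [0.019, 0.028, 0.005], "spin": 2.0},
    {"travel": [0.02, 0.027, 0.005], "spin": 2.0},
    {"travel": [0.021, 0.0265, 0.005], "spin": 2.0},
    {"travel": [0.017, 0.02, 0.005], "spin": 2.0},
  ],
)

```text
time_s: 6.77
tcp_pos: [0.5738, -0.1835, 0.2089]
eef_rot: [-178.5, -1.3, -30.2]
contact_force: [0.7, 0.5, -0.6]
gripper_width: 0.0097
```

Request:
send_rows(
  motion=[
    {"travel": [0, 0, 0], "spin": 0},
    {"travel": [0, 0, 0], "spin": 0},
  ],
)

```text
time_s: 6.93
tcp_pos: [0.5731, -0.1888, 0.2077]
eef_rot: [-178.6, -1.1, -30.7]
contact_force: [-0.2, 0.4, -0.3]
gripper_width: 0.01
```

```bash
python3 plan.py .583 -.2155 .175 -32; python3 - <<'E'
from slot import *
from ortho import ortho
c,f=cal('wrist'); im,P,Q,m=slot('w4'); cv2.imwrite('pics/w4.png',im)
E
```

```text
t 6.93 pos [ 0.5731 -0.1888  0.2077] rot [-178.62   -1.12  -30.65] F [-0.2  0.4 -0.3] w 0.01
1
[{"travel": [0.0221, 0.0179, 0.0327], "spin": 1.35}]
keyway 0.81 [ 0.5859 -0.2151  0.1132]
collar 1398 ((584.1174926757812, -213.6481170654297), 24.80957794189453)
deep n 388
slot on face (rays) ((584.416748046875, -221.44932556152344), (21.1381778717041, 27.687414169311523), 60.12140655517578)slot.py:11: RuntimeWarning: divide by zero encountered in divide
  o=np.array(c['origin']); k=(.112-o[2])/(P[:,2]-o[2]); Q=o+(P-o)*k[:,None]
slot.py:11: RuntimeWarning: invalid value encountered in multiply
  o=np.array(c['origin']); k=(.112-o[2])/(P[:,2]-o[2]); Q=o+(P-o)*k[:,None]
```

View pics/w4.png

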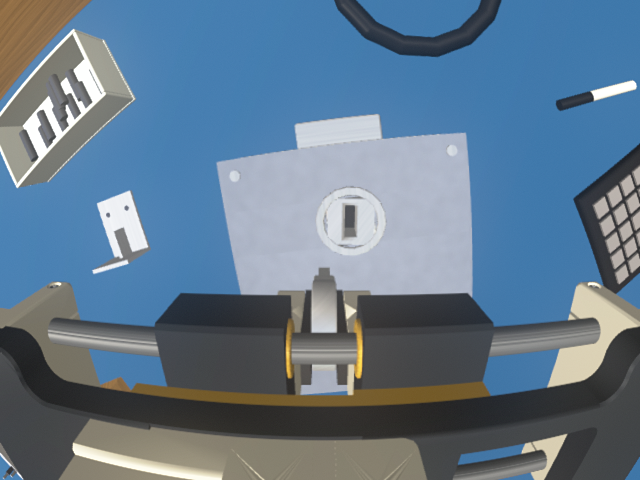

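Wrist view: the held key hangs at (325,290) with its tip at (324,270). The lock is at (350,220), its slot nearly parallel to the blade. I'll plan on the tip position from here.

```bash
cat > tip.py <<'E'
import sys
from h import *
Rg=Rm([-179.4,-1.0,-5.0]); off=Rg.T@np.array([.0003,.0002,-.036])
s=r.get_state(); T=Rm(s['eef_rot']); tip=np.array(s['tcp_pos'])+T@off
v=[float(q) for q in sys.argv[1:]]
D=T.T@(np.array(v[:3])-tip)
print('t',round(s['time_s'],2),'tip',tip.round(4),'rot',np.round(s['eef_rot'],1),'F',np.round(s['contact_force'],1),'M',np.round(s['moment'],2),'w',round(s['gripper_width'],4),'need travel',D.round(4),'spin',round(s['eef_rot'][2]-v[3],2))
E
python3 tip.py .5838 -.2147 .124 -32
python3 - <<'E'
from ortho import *
im=np.load('w4.npz')['im']; c,f=cal('wrist')
o=ortho(im,c,f,.583,-.215,.1125); cv2.line(o,(240,230),(240,250),(0,0,255),1); cv2.line(o,(230,240),(250,240),(0,0,255),1)
cv2.imwrite('pics/o2.png',o)
E
```

```text
t 7.03 tip [ 0.5738 -0.1872  0.1718] rot [-178.6   -1.1  -30.5] F [-0.8  1.1 -1.4] M [-0.    0.29 -0.03] w 0.01 need travel [0.0217 0.0198 0.0478] spin 1.46
```

View pics/o2.png

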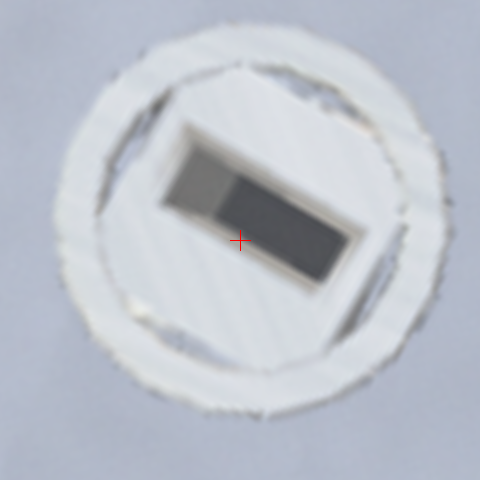

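Ortho from the second pose: the collar centre is at (251,218), so (0.5844, -0.2123), and the slot is at -31°. The two views differ by about 3 mm, so I'll check the key and lock against each other in the same image.

```bash
python3 - <<'E'
from h import *
z=np.load('w4.npz'); c,f=cal('wrist'); d=z['d']; s=r.get_state(); T=Rm(s['eef_rot'])
W=cloud('wrist',d,c,f); L=(W-np.array(s['tcp_pos']))@T
ok=d>0
for z0,z1 in [(-.03,-.02),(-.02,-.01),(-.01,0),(0,.005),(.005,.01),(.01,.02),(.02,.028),(.028,.033),(.033,.045)]:
    m=ok&(abs(L[...,1])<.0095)&(abs(L[...,0])<.03)&(L[...,2]>z0)&(L[...,2]<z1)
    if m.sum()>3:
        q=L[m]; vu=np.argwhere(m); print(z0,m.sum(),'x',np.percentile(q[:,0],[5,50,95]).round(4),'y',np.percentile(q[:,1],[3,50,97]).round(4),vu.min(0),vu.max(0))
print('zmax',L[ok&(abs(L[...,1])<.01)&(abs(L[...,0])<.02)&(L[...,2]<.06)][:,2].max())
top=ok&(W[...,2]>.1085)&(W[...,2]<.116); k=np.zeros_like(top); k[180:260,310:392]=1; q=L[top&k]; 
print('collar etc tool frame', len(q))
from ortho import *
print('lock in tool frame', ((np.array([.5847,-.2123,.112])-s['tcp_pos'])@T).round(4))
E
```

```text
-0.03 855 x [0.0092 0.0146 0.0184] y [-0.0083 -0.0006  0.0072] [288 302] [370 350]
-0.02 462 x [0.0081 0.0113 0.0194] y [-0.0092  0.001   0.0093] [280 303] [319 348]
-0.01 194 x [0.0092 0.0098 0.0184] y [-0.0091  0.0007  0.009 ] [279 304] [300 347]
0 51 x [0.0093 0.014  0.0145] y [-0.0087 -0.001   0.0075] [277 306] [290 342]
0.005 36 x [0.0137 0.0141 0.0145] y [-0.0053 -0.0003  0.0041] [276 314] [277 334]
0.02 54 x [0.0083 0.0088 0.0092] y [-0.0032 -0.0006  0.0021] [271 319] [275 329]
0.028 25 x [0.0084 0.0088 0.0091] y [-0.0033 -0.0006  0.0021] [268 319] [270 329]
0.033 8 x [0.0082 0.0085 0.0086] y [-0.0027 -0.0003  0.0019] [268 320] [268 329]
zmax 0.034284237262527884
collar etc tool frame 5690
lock in tool frame [0.0206 0.0177 0.0958]
```

Request:
send_rows(
  motion=[
    {"travel": [0.009, 0.008, 0.012], "spin": 0.5},
    {"travel": [0.008, 0.007, 0.012], "spin": 0.5},
    {"travel": [0.004, 0.003, 0.012], "spin": 0},
    {"travel": [0, 0, 0.006], "spin": 0},
    {"travel": [0, 0, 0], "spin": 0},
  ],
)

```text
time_s: 7.45
tcp_pos: [0.5843, -0.2118, 0.1637]
eef_rot: [-178.5, -1.2, -31.3]
contact_force: [-0.1, -0.0, -0.7]
gripper_width: 0.0096
```

```bash
python3 tip.py .5845 -.2135 .122 -31.5
```

```text
t 7.45 tip [ 0.5851 -0.2113  0.1277] rot [-178.5   -1.2  -31.3] F [-0.1 -0.  -0.7] M [-0.01  0.34  0.02] w 0.0096 need travel [0.0005 0.0023 0.0056] spin 0.19
```

Request:
send_rows(
  motion=[
    {"travel": [0.0005, 0.0015, 0.003], "spin": 0},
    {"travel": [0, 0.0005, 0.002], "spin": 0},
    {"travel": [0, 0, 0], "spin": 0},
  ],
)

```text
time_s: 7.7
tcp_pos: [0.5834, -0.213, 0.1571]
eef_rot: [-178.5, -1.1, -31.2]
contact_force: [-0.1, -0.4, -1.2]
gripper_width: 0.0097
```

```bash
python3 tip.py .5845 -.2135 .112 -31.5; python3 - <<'E'
from h import *
im,d=r.capture('wrist'); a=im[180:340,240:420]; cv2.imwrite('pics/w5.png',cv2.resize(a,None,fx=3.5,fy=3.5,interpolation=2))
np.savez('w5.npz',im=im,d=d)
E
```

```text
t 7.7 tip [ 0.5841 -0.2125  0.1211] rot [-178.5   -1.1  -31.2] F [-0.1 -0.4 -1.2] M [-0.1   0.29 -0.03] w 0.0097 need travel [0.0007 0.0008 0.0091] spin 0.26
```

View pics/w5.png

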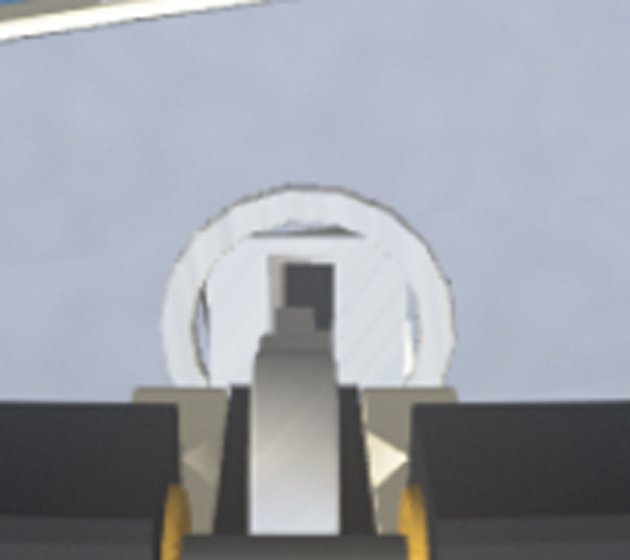

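Crop: the tip is at column 297 (278–315), the slot mouth spans columns 283–335 with its centre near 307, and the slot's far end is at row 264. The key is about 1.7 mm short in tool y. I'll check x along the slot by ray.

```bash
python3 - <<'E'
from h import *
c,f=cal('wrist'); s=r.get_state(); T=Rm(s['eef_rot']); p=np.array(s['tcp_pos'])
def ray(cu,cv_,z):
    u=240+cu/3.5-c['cx']; v=180+cv_/3.5-c['cy']; q=np.hypot(u,v); th=q/f
    D=Rm(c['orientation'])@np.array([u/q*np.sin(th),v/q*np.sin(th),np.cos(th)]); o=np.array(c['origin'])
    return ((o+D*(z-o[2])/D[2]-p)@T*1000).round(1)
print('slot far end inner',ray(309,264,.110),'outer',ray(305,256,.112),'inner L/R',ray(284,290,.110),ray(334,290,.110),'collar far',ray(310,186,.113),'collar L/R',ray(162,325,.113),ray(455,325,.113))
d=np.load('w5.npz')['d']; W=cloud('wrist',d,c,f); L=(W-p)@T*1000
m=(d>0)&(abs(L[...,1])<8)&(abs(L[...,0])<20)&(L[...,2]>20)&(L[...,2]<40); print(m.sum(),np.median(L[m],0),L[m].min(0),L[m].max(0))
E
```

```text
slot far end inner [11.1  1.9 47.5] outer [13.1  1.3 45.6] inner L/R [ 6.5 -2.2 47.6] [ 6.6  6.1 47.3] collar far [25.1  2.  44.8] collar L/R [  1.2 -22.5  45. ] [ 1.6 26.2 43.7]
88 [ 8.75727293 -0.54155841 26.38731726] [ 8.14383483 -3.27322556 20.84470068] [ 9.35086941  2.16134491 33.64267978]
```

Request:
send_rows(
  motion=[
    {"travel": [0.0009, 0.0021, 0], "spin": 0.2},
    {"travel": [0, 0, 0], "spin": 0},
  ],
)

```text
time_s: 7.92
tcp_pos: [0.5835, -0.2152, 0.1581]
eef_rot: [-178.5, -1.2, -31.4]
contact_force: [0.4, -0.4, -0.3]
gripper_width: 0.0096
```

```bash
python3 tip.py .5841 -.2148 .112 -31.2
```

```text
t 7.92 tip [ 0.5842 -0.2147  0.1221] rot [-178.5   -1.2  -31.4] F [ 0.4 -0.4 -0.3] M [-0.06  0.27  0.07] w 0.0096 need travel [-0.0003  0.0004  0.0101] spin -0.21
```

Request:
send_rows(
  motion=[
    {"travel": [0, 0, 0.005], "spin": 0},
    {"travel": [0, 0, 0.005], "spin": 0},
    {"travel": [0, 0, 0.004], "spin": 0},
    {"travel": [0, 0, 0.004], "spin": 0},
  ],
)

```text
time_s: 8.25
tcp_pos: [0.5852, -0.2151, 0.1407]
eef_rot: [-178.4, -1.4, -31.4]
contact_force: [0.9, 0.5, -0.4]
gripper_width: 0.0098
```

```bash
python3 tip.py .5840 -.2148 .084 -31.2
```

```text
t 8.25 tip [ 0.586  -0.2146  0.1047] rot [-178.4   -1.4  -31.4] F [ 0.9  0.5 -0.4] M [-0.09  0.26 -0.01] w 0.0098 need travel [-0.0021  0.0018  0.0206] spin -0.21
```

Request:
send_rows(
  motion=[
    {"travel": [-0.0012, 0.0008, 0.003], "spin": 0},
    {"travel": [-0.0006, 0.0004, 0.004], "spin": 0},
    {"travel": [-0.0004, 0.0002, 0.004], "spin": 0},
  ],
)

```text
time_s: 8.5
tcp_pos: [0.5824, -0.2149, 0.1278]
eef_rot: [-178.4, -1.3, -31.4]
contact_force: [-0.9, -0.6, -0.6]
gripper_width: 0.0097
```

```bash
python3 tip.py .5840 -.2148 .084 -31.2
```

```text
t 8.5 tip [ 0.5833 -0.2145  0.0918] rot [-178.4   -1.3  -31.4] F [-0.9 -0.6 -0.6] M [-0.07  0.25 -0.03] w 0.0097 need travel [0.0006 0.0001 0.0078] spin -0.21
```

Request:
send_rows(
  motion=[
    {"travel": [0, 0, 0.003], "spin": 0},
    {"travel": [0, 0, 0.003], "spin": 0},
    {"travel": [0, 0, 0.002], "spin": 0},
  ],
)

```text
time_s: 8.75
tcp_pos: [0.5824, -0.215, 0.1197]
eef_rot: [-178.5, -1.3, -31.4]
contact_force: [-8.3, 7.3, 27.0]
gripper_width: 0.0094
```

```bash
python3 tip.py .5840 -.2148 .084 -31.2
```

```text
t 8.75 tip [ 0.5832 -0.2145  0.0837] rot [-178.5   -1.3  -31.4] F [-8.3  7.3 27. ] M [2.59 3.55 0.04] w 0.0094 need travel [ 0.0008 -0.0002 -0.0003] spin -0.18
```

Key is home: tip z is 0.0837 (expected 0.084) with 27 N of axial contact. I'll ease off and turn clockwise (positive spin).

Request:
send_rows(
  motion=[
    {"travel": [0.0003, 0, -0.0005], "spin": 2},
    {"travel": [0, 0, 0], "spin": 4},
    {"travel": [0, 0, 0], "spin": 4},
    {"travel": [0, 0, 0], "spin": 4},
  ],
)

```text
time_s: 9.08
tcp_pos: [0.5834, -0.215, 0.1211]
eef_rot: [-178.2, -1.0, -45.7]
contact_force: [-0.5, -0.4, 0.3]
gripper_width: 0.0097
```

```bash
python3 tip.py .5836 -.2146 .084 -95
```

```text
t 9.08 tip [ 0.5843 -0.2145  0.0851] rot [-178.2   -1.   -45.7] F [-0.5 -0.4  0.3] M [-0.28  0.61  0.16] w 0.0097 need travel [-0.0004  0.0006  0.0011] spin 49.28
```

Request:
send_rows(
  motion=[
    {"travel": [0, 0, 0.0002], "spin": 5},
    {"travel": [0, 0, 0.0002], "spin": 5},
    {"travel": [0, 0, 0.0002], "spin": 5},
    {"travel": [0, 0, 0.0002], "spin": 5},
    {"travel": [0, 0, 0.0002], "spin": 5},
  ],
)

```text
time_s: 9.5
tcp_pos: [0.5831, -0.2152, 0.121]
eef_rot: [-178.0, -0.1, -71.8]
contact_force: [-0.6, 0.8, 0.9]
gripper_width: 0.0098
```

```bash
python3 tip.py .5836 -.2146 .084 -95
```

```text
t 9.5 tip [ 0.5841 -0.2145  0.085 ] rot [-1.78e+02 -1.00e-01 -7.18e+01] F [-0.6  0.8  0.9] M [0.11 0.73 0.12] w 0.0098 need travel [-0.0001  0.0005  0.001 ] spin 23.19
```

Request:
send_rows(
  motion=[
    {"travel": [0, 0, 0.0004], "spin": 5},
    {"travel": [0, 0, 0.0004], "spin": 5},
    {"travel": [0, 0, 0.0004], "spin": 5},
    {"travel": [0, 0, 0.0004], "spin": 5},
    {"travel": [0, 0, 0], "spin": 0},
  ],
)

```text
time_s: 9.92
tcp_pos: [0.5829, -0.2152, 0.1208]
eef_rot: [-178.1, 0.6, -93.0]
contact_force: [-0.5, -0.4, -0.2]
gripper_width: 0.0098
```

```bash
python3 tip.py .5836 -.2146 .084 -95; python3 - <<'E'
from h import *
ims=[]
for n in ['scene','top']:
    c,f=cal(n); im,d=r.capture(n); np.savez(n+'2.npz',im=im,d=d)
    for o in r.pinpoint(n,'drawer_front')[:2]: print(n,round(o['conf'],2),np.round(tow(c,o['at']),4))
    ims.append(im[90:270,150:390] if n=='scene' else im[120:300,360:600])
cv2.imwrite('pics/after.png',cv2.resize(np.hstack(ims),None,fx=1.6,fy=1.6))
E
```

```text
t 9.92 tip [ 0.584  -0.2146  0.0848] rot [-178.1    0.6  -93. ] F [-0.5 -0.4 -0.2] M [-0.    0.32  0.01] w 0.0098 need travel [0.0001 0.0004 0.0008] spin 2.03
scene 0.57 [ 0.6769 -0.2521  0.0401]
```

View pics/after.png

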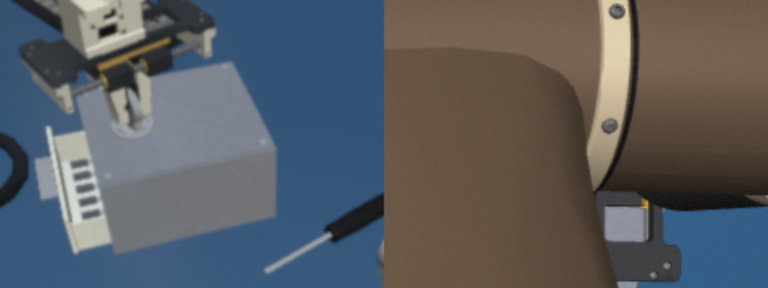

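The left half shows the drawer sprung out at (80,190), and the pinpoint is 0.145 m from the box centre, which is 45 mm out. The top view is blocked by the arm. I'll press the key home again and then release it.

Request:
send_rows(
  motion=[
    {"travel": [0, 0.0002, 0.001], "spin": 0},
    {"travel": [0, 0, 0.001], "spin": 0},
  ],
)

```text
time_s: 10.28
tcp_pos: [0.583, -0.2154, 0.1201]
eef_rot: [-178.1, 0.5, -92.4]
contact_force: [-6.4, 4.2, 13.0]
gripper_width: 0.0095
```

```bash
python3 tip.py .5836 -.2146 .084 -95
```

```text
t 10.28 tip [ 0.5841 -0.2148  0.0841] rot [-178.1    0.5  -92.4] F [-6.4  4.2 13. ] M [ 1.39  2.39 -0.03] w 0.0095 need travel [-0.0002  0.0005  0.0001] spin 2.64
```

Request:
send_rows(
  motion=[
    {"travel": [0, 0, 0], "spin": 0},
    {"travel": [0, 0, 0], "spin": 0},
    {"travel": [0, 0, 0], "spin": 0},
    {"travel": [0, 0, 0], "spin": 0},
  ],
  gripper=-0.1,
)

```text
time_s: 10.62
tcp_pos: [0.5838, -0.2154, 0.1205]
eef_rot: [-177.9, 0.5, -92.1]
contact_force: [1.1, 0.2, -1.0]
gripper_width: 0.031
```

Request:
send_rows(
  motion=[
    {"travel": [0, 0, -0.005], "spin": 0},
    {"travel": [0, 0, -0.015], "spin": 0},
    {"travel": [0, 0, -0.025], "spin": 0},
    {"travel": [0, 0, -0.03], "spin": 0},
    {"travel": [0, 0, -0.03], "spin": 0},
  ],
)

```text
time_s: 11.03
tcp_pos: [0.5757, -0.2154, 0.2208]
eef_rot: [-178.8, 0.6, -92.1]
contact_force: [0.2, -0.6, 0.2]
gripper_width: 0.039
```

Request:
send_rows(
  motion=[
    {"travel": [0.02, 0, -0.02], "spin": 0},
    {"travel": [0.03, 0, 0], "spin": 0},
    {"travel": [0.03, 0, 0], "spin": 0},
    {"travel": [0, 0, 0], "spin": 0},
    {"travel": [0, 0, 0], "spin": 0},
  ],
)

```text
time_s: 11.45
tcp_pos: [0.5761, -0.2992, 0.2531]
eef_rot: [-178.0, 0.4, -91.8]
contact_force: [0.6, 1.0, 0.1]
gripper_width: 0.0394
```

```bash
python3 - <<'E'
from h import *
ims=[]
s=r.get_state(); print(s['time_s'],s['tcp_pos'],s['contact_force'])
for n in ['scene','wrist']:
    c,f=cal(n); im,d=r.capture(n)
    for t in ['drawer_front','key_shoulder','key_bow','key','driver','bracket']:
        for o in r.pinpoint(n,t)[:3]: print(n,t,round(o['conf'],2),np.round(tow(c,o['at']),4))
    W=cloud(n,d,c,f).reshape(-1,3); m=(np.hypot(W[:,0]-.5838,W[:,1]+.2148)<.023)&(W[:,2]>.125)&(W[:,2]<.2)
    if m.sum(): q=W[m]; print(n,'key top z',np.sort(q[:,2])[-8:].round(4),m.sum(),cv2.minAreaRect((q[:,:2]*1000).astype(np.float32)))
    ims.append(im)
cv2.imwrite('pics/end.png',np.hstack([cv2.resize(i,(400,300),interpolation=cv2.INTER_AREA) for i in ims]))
E
```

```text
11.45 [ 0.57607201 -0.29921894  0.25307855] [0.60169426 0.97124541 0.1462342 ]
scene drawer_front 0.91 [ 0.675  -0.2518  0.0384]
scene key_shoulder 0.73 [0.4624 0.1013 0.0352]
scene key_shoulder 0.49 [ 0.581  -0.2122  0.1108]
scene key_bow 0.77 [0.4715 0.2764 0.0353]
scene key_bow 0.72 [ 0.5824 -0.2114  0.136 ]
scene key_bow 0.59 [0.4653 0.0983 0.0772]
scene key 0.74 [0.4717 0.2738 0.0009]
scene key 0.73 [ 0.4687  0.1033 -0.0025]
scene key 0.53 [ 0.5808 -0.2128  0.083 ]
scene driver 0.63 [ 4.668e-01  2.000e-03 -4.000e-04]
scene bracket 0.94 [ 0.6899  0.0145 -0.0071]
scene key top z [0.1555 0.1555 0.1556 0.1558 0.1562 0.1562 0.1562 0.1578] 221 ((583.7517700195312, -213.01197814941406), (12.171844482421875, 40.65525817871094), 3.2050392627716064)
wrist drawer_front 0.87 [ 0.6771 -0.2548  0.0419]
wrist key_shoulder 0.76 [ 0.584 -0.215  0.105]
wrist key_shoulder 0.31 [ 0.545  -0.1923  0.0008]
wrist key_bow 0.83 [ 0.5832 -0.2153  0.1377]
wrist key 0.72 [ 0.5856 -0.2169  0.0811]
wrist key 0.67 [ 0.546  -0.1983 -0.0021]
wrist driver 0.34 [ 0.5469 -0.1966 -0.0007]
wrist key top z [0.1514 0.1514 0.1515 0.1516 0.1516 0.1517 0.1518 0.1519] 290 ((583.43408203125, -227.59857177734375), (13.897151947021484, 10.424503326416016), 88.67869567871094)
```

View pics/end.png

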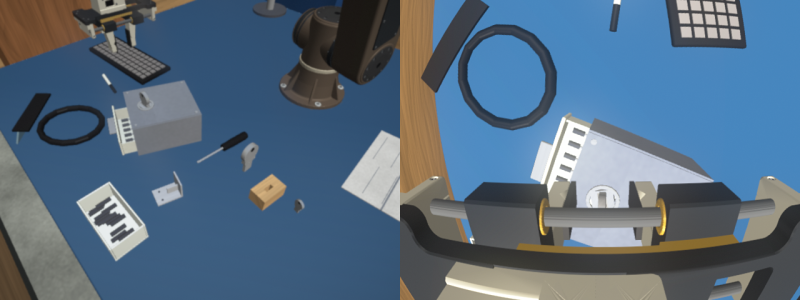

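The key is upright in the lock at (145,100), its top at 0.156 m as it should be when fully home. The drawer is out at (125,130), the bystanders are unmoved, and the gripper is clear.

```bash
python3 -c "
from plant import r
print(r.close_job())"
```

```text
the job is handed in; nothing more can be done
None
```

The job is done and handed in at about 12 s. I took the middle-sized key from the stand, pushed it fully into the lock, turned it about 61° clockwise until the drawer sprang out, re-seated it, let go and moved clear.

**Last checks:**
- **Key:** its top is at about 0.156 m in the scene camera, which is what a fully seated key should read. It pressed against the lock face with 13 N just before I let go.
- **Drawer:** its front is about 145 mm from the box centre, so the drawer is fully out at 45 mm.
- **Other things:** the driver, bracket and two look-alike keys are where they started, within measuring error. Force on the arm was about 1 N after release.

**Disagreements and limits:**
- The cameras disagreed by 2–3 mm on where the key and lock were. I settled this by comparing the key tip and slot in the same wrist picture.
- The tool drifted up to 2° off vertical during the moves, which did not stop the key going in.
- The wrist network also reported a few low-confidence detections at the box centre (a key, a key shoulder and a driver), which I ignored.
- The top camera was blocked by the arm after the turn and I did not use it again.

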